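Run the stain bottle on the touch mixer at lowest speed

ROBOT

A 6-joint arm with a two-finger parallel gripper is mounted at the origin on a cart in front of the work surface, level with it; the furniture and walls round the work are solid. World frame = base frame: x ahead of the robot, y to its left, z up, the work surface at z = 0. Lengths are in mm, angles in rad, forces in N, time in s.
With the tool pointing down it reaches from about 275 to 825 mm from the base axis. Payload 4.9 kg.
Tool frame: the origin (TCP) lies at the very end of the fingers, on their centre line; the grasp point (between the pads) lies 19 mm behind it; y points along the fingers, x is the direction in which the jaws open and shut, and the axes are right-handed (so a half turn about y gives the same grasp; the last joint's range is limited). The gripper opens to 85 mm and grips with 20 to 120 N. Pads are 22 mm wide; open, the fingers measure 114 mm over their backs; the gripper's body (76 mm by 85 mm) begins 54 mm behind the grasp point. The pads swing forward as they close: fully open they stand 13 mm farther back than shut.
Start: joints at [1.105, 0.326, -0.193, 1.052, 0, 1.437], TCP at [179.155, 520.021, 231.281] pointing down, gripper open.
Joint ranges: [-2.65, 2.65], [-0.97, 1.79], [-1.3, 1.35], [-1.93, 2.1], [-1.47, 1.37], [-3.14, 3.14]. Speed limits (rad/s): [2.57, 2.57, 3.14, 3.14, 3.14, 3.14].

INTERFACE

Orientations are given as a rotation vector (axis times angle).
In Python, from cell import state, vision, job gives the robot as it stands.
- The arm moves only by the tool send_rows, never from a script. Its argument "moves" is a list of rows, each an object with "slide": the shift along the tool's x, y, z in mm, a list of three; "turn": the turn, a rotation vector about the tool's x, y, z in rad, a list of three; "jaw": the gripper's target within -1 to 1 (fully open at 1, half-way at 0, shut at -1). A call has 1 to 20 rows; each row is the pose to reach, as a shift and turn from the pose measured when the call began, along the tool's axes at that moment; what a row does not reach only later rows make up. A row lasts 1/8 s, in which the tool goes at most 62.5 mm and 10.7 degrees, less where a joint would pass 70% of its speed; a pose out of reach is approached as far as the arm can. A call with a gripper value outside its range is refused whole. The fingers move at their own pace and stop on an object; the grip force is fixed at half the most. Time passes only in rows, so rows that repeat a pose let the fingers close. It gives the time, the measured TCP pose, the force and the opening at its end, in the units of the state.
- state(): the state, without advancing time (a new reading comes with each control period).
- vision.camera(name): name is "scene" or "top" or "wrist"; returns the picture (480x640x3 uint8, red, green, blue); there is no depth.
- vision.calibration(name): a dict with "fovy" (degrees; the focal length in pixels is half the picture's height over the tangent of half this angle, whatever the lens; pixels are square), "cx", "cy" (the principal point, pixels), "R" (3x3) and "t" (3): a world point X has camera coordinates R X + t. Camera axes: x right, y down, z forward; pixel columns grow to the right and rows downward; lengths in mm; the calibration is good to about 2 mm. A picture is of the moment at which its call begins: read the wrist's pose just before it. calibration takes no time and is no camera call; for the wrist camera it gives the pose at the moment of the call.
- job.close_job(): hands the job in, once; it reports no verdict.
The state is a dict: "time": time; "q": joint angles; "joint_vel": joint speeds; "tau": joint torques, N m; "eef_pos": TCP position; "orientation": TCP orientation; "wrist_force": force on the tool from outside, world axes, zero at the start; "moment": the same for the moment, N m; "gripper_width": finger opening in mm.
Only numpy, scipy, OpenCV 4.12 (cv2) and the standard library are available. Lean on these libraries where they do the work, as an engineer would, in place of code of your own. Each camera call takes 0.05 s, during which the arm holds its last target. There are 200 camera calls.

TASK

The stain has settled and must be mixed gently: turn the speed knob of the vortex mixer fully anticlockwise to its end stop, and only then take the shorter, wider of the two small capped bottles standing at the front of the bench, set it upright in the mixer's rubber cup and press the sprung cup down with it about half way (5 of its 10 mm), never to the bottom. The program finishes while the gripper is still holding the bottle and keeping the cup pressed there; leave the other small bottle, the timer and the clear dish where they are.

Things in the scene. Friction and masses are not known exactly. Their poses are not given: they have to be found in the camera images.
- mixer: Vortex mixer, white, fixed, 204 (x) x 116 (y) mm. Origin: centre of its underside; x points from its front to its rear, z up; turned up to 0.3 rad. Front half: flat deck 60 mm high with the knob and a rocker switch (not used). Rear half, from 56 mm behind the knob's axis: tower 104 mm high with the rubber cup, whose axis is 108 mm behind the knob's and 8 mm to the right of it.
- knob_grip (a point): Point on the upright axis of the speed knob, 80 mm above the bench, a good height to grip. Round fluted black knob, 36 mm in diameter (skirt 41 mm in its lowest 5 mm), from the deck (60 mm above the bench) up to 90 mm, white index line on top. Can be gripped at any yaw.
- speed_knob (a joint): Angle of the speed knob in rad: 0 = fully anticlockwise seen from above (lowest speed, end stop), growing clockwise to 4.71. Starts between 0.9 and 2.6. Friction 0.04 N m; stays where it is left. At 0 the white index line points to the deck's front left corner.
- cup_floor (a point): Centre of the inner floor of the black rubber cup on the mixer's tower; moves with the cup, 127.5 mm above the bench when free. Shallow cone open at the top: inside diameter 53 mm at the floor, 65 mm at the rim, rim 12 mm above the floor. Moves only straight down, against a spring.
- touch_cup (a joint): How far the cup is pressed down, in m: 0 = free (up), 0.010 = at the bottom. Spring: 2 N to start moving, then 1 N per mm: about 7 N at half way (0.005), 12 N at the bottom. It springs back up when released.
- bottle_mid (a point): Centre of the stain bottle, half-way up (46 mm above its flat foot); z is its upright axis. Round, 47 mm in diameter, 92 mm tall, screw cap on top; the shorter and wider of the two small bottles. 0.08 to 0.17 kg. Stands on the bench at the front, left or right of the mixer (the two small bottles may have changed places).
- other_bottle_mid (a point): Centre of the other small bottle, half-way up (52 mm above its foot): round, 38 mm in diameter, 105 mm tall, capped. Not to be disturbed.
- timer_mid (a point): Centre of a flat square bench timer, 62 x 62 x 23 mm, lying at the left, in front of the microtome. Not to be disturbed.
- dish_mid (a point): Centre of a small clear round dish, 64 mm in diameter, 17 mm high, lying right of the mixer. Not to be disturbed.

How it is judged:
By the outcome, as a careful person would: the job done as asked, in the order asked, and still so for the second after the job is handed in, while the arm keeps its last pose, push and grip.
It also fails if it takes over 72 s, if anything falls off the work surface, if the arm or the gripper's body presses on something with over 40 N, if the wrist force passes 120 N, or if a joint passes its speed limit or range.

## Working session

There is one attempt and no reset: what is moved stays moved. The work goes in short steps, Python scripts to look and compute and a tool call to move; the robot and the scene stay as the last step left them, time stands still between calls to the robot, and variables do not carry over. Pictures are saved under pics/ and viewed, about 8 in all and at most 12, crops included, and the job is handed in when it is done.

Besides the shell and the picture viewer there is one more tool, called by a JSON object that holds its "name" and its "arguments", one argument or row to a line. send_rows: Moves the arm, as the interface text tells. Its arguments: {"type":"object","properties":{"moves":{"type":"array"}},"required":["moves"]}

```bash
mkdir -p pics; ls
python3 - <<'E'
from cell import state, vision, job
import cv2
print(state())
for n in("scene","top"):
    im=vision.camera(n); cv2.imwrite(f"pics/{n}0.png",im[:,:,::-1]); print(n,vision.calibration(n))
E
```

```text
pics
{'time': 0.0, 'q': array([ 1.10481150e+00,  3.26940496e-01, -1.93607985e-01,  1.05197840e+00,
       -1.95517934e-05,  1.43662712e+00]), 'joint_vel': array([ 1.22791181e-04, -4.44525881e-05,  1.61512580e-03, -1.48739029e-05,
       -5.08715070e-04,  1.01159980e-03]), 'tau': array([ 1.89972875e-04, -4.43394256e+01,  2.62443620e+01,  1.54856726e-02,
        5.37592200e-05,  7.43956949e-07]), 'eef_pos': array([178.88099976, 519.47742022, 230.49451995]), 'orientation': array([-1.34894645, -0.96024076,  0.96276052]), 'wrist_force': array([ 0.19718658, -0.37299696,  0.57647423]), 'moment': array([-0.01985458,  0.02843194,  0.00377815]), 'gripper_width': 85.49764637683911}
scene {'fovy': 50.0865885823541, 'cx': 316.00679622095646, 'cy': 239.8739676119623, 'R': array([[-0.57650033,  0.8170489 ,  0.00885781],
       [ 0.6596275 ,  0.47176864, -0.58508625],
       [-0.48222291, -0.33145956, -0.8109227 ]]), 't': array([ 271.32791288, -280.5628293 , 1425.23274402])}
top {'fovy': 44.27706477296455, 'cx': 313.62887988956203, 'cy': 233.69966372286927, 'R': array([[ 0.05535193, -0.99845402,  0.00507231],
       [-0.97707453, -0.05521125, -0.20561393],
       [ 0.2055761 ,  0.0064251 , -0.97862004]]), 't': array([ -23.15048842,  517.98896635, 1448.35822783])}
```

View pics/top0.png

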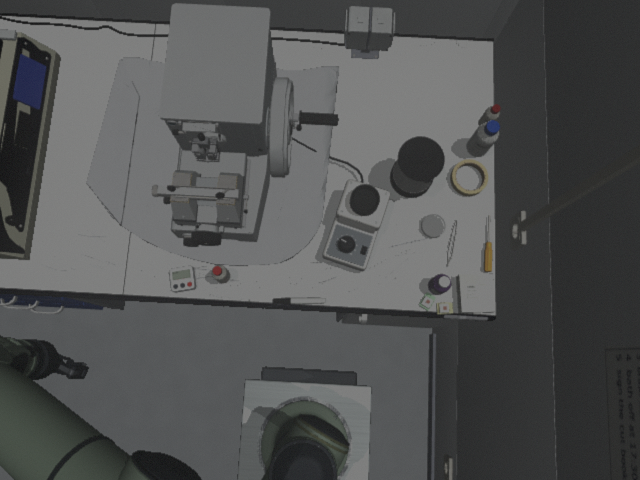

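View pics/scene0.png

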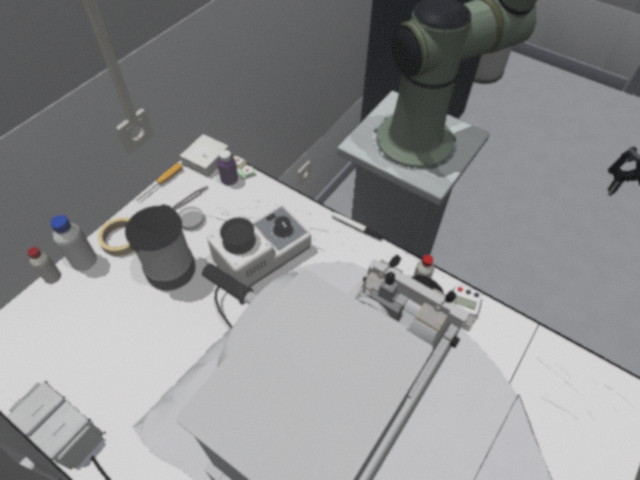

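The top view shows the mixer (knob ~(346,244), cup ~(365,200)), a purple bottle with a white cap at (440,285), a red-capped bottle at (219,274), the timer at (182,279) and the dish at (432,226). The scene view agrees. Next: pixel-to-point conversion and enlarged crops.

```bash
cat > h.py <<'E'
import numpy as np, cv2
from cell import state, vision, job
from scipy.spatial.transform import Rotation as Ro
def K(c): f=240/np.tan(np.radians(c["fovy"]/2)); return f
def ray(c,u,v):
    R=np.array(c["R"]);t=np.array(c["t"]);d=R.T@np.array([(u-c["cx"])/K(c),(v-c["cy"])/K(c),1.]);return -R.T@t,d
def onz(c,u,v,z): o,d=ray(c,u,v); return np.round(o+d*(z-o[2])/d[2],1)
def proj(c,X): p=np.array(c["R"])@X+c["t"]; return np.round([K(c)*p[0]/p[2]+c["cx"],K(c)*p[1]/p[2]+c["cy"]],1)
def tri(a,b):
    A=[];r=[]
    for o,d in(a,b):
        d=d/np.linalg.norm(d);P=np.eye(3)-np.outer(d,d);A.append(P);r.append(P@o)
    X=np.linalg.lstsq(np.vstack(A),np.hstack(r),rcond=None)[0]; return np.round(X,1)
E
python3 - <<'E'
from h import *
t=vision.calibration("top");s=vision.calibration("scene")
print("knob",onz(t,346,243,90),onz(s,284,221,90),tri(ray(t,346,243),ray(s,284,221)))
print("cup",onz(t,365,200,139),tri(ray(t,365,200),ray(s,239,235)))
print("purple",tri(ray(t,444,281),ray(s,226,157)),"red",tri(ray(t,220,270),ray(s,427,260)))
a=cv2.imread("pics/top0.png");b=cv2.imread("pics/scene0.png")
A=cv2.resize(a[170:310,310:460],None,fx=2.6,fy=2.6,interpolation=cv2.INTER_CUBIC)
B=cv2.resize(b[145:285,195:315],None,fx=2.6,fy=2.6,interpolation=cv2.INTER_CUBIC)
cv2.imwrite("pics/c1.png",np.hstack([A,B]))
E
```

```text
knob [491.9 -75.8  90. ] [493.2 -71.9  90. ] [491.8 -74.7  86.8]
cup [ 591.2 -114.7  139. ] [ 595.6 -114.3  117.9]
purple [ 410.8 -319.3   77.5] red [405.3 232.7  93.9]
```

View pics/c1.png

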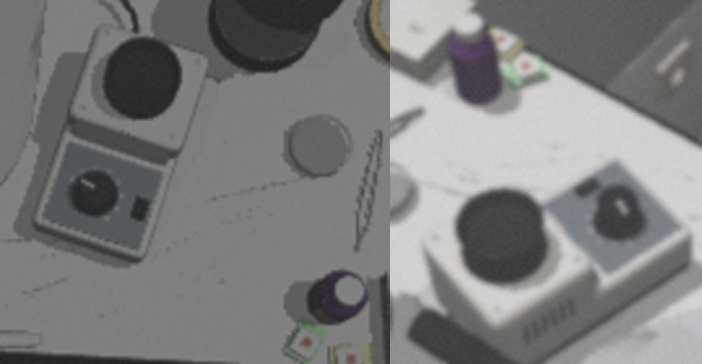

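Crops: the purple bottle is the shorter, wider one. Knob centre is at crop (95,192); its index line points to (83,183), so about 1.1 rad from the stop. Mixer yaw ≈ -0.3. Now I'll work out the first move, to above the knob for a wrist look.

```bash
cat >> h.py <<'E'
def go(pos,yaw,p=None,R=None):
    """tool y down, tool x (jaw axis) at world yaw; prints slide & turn"""
    s=state()
    R=Ro.from_rotvec(s["orientation"]); p=np.array(s["eef_pos"])
    x=np.array([np.cos(yaw),np.sin(yaw),0]);y=np.array([0,0,-1.]);M=np.column_stack([x,y,np.cross(x,y)])
    print("slide",np.round(R.inv().apply(np.array(pos)-p),1),"turn",np.round((R.inv()*Ro.from_matrix(M)).as_rotvec(),4))
def stat():
    s=state();R=Ro.from_rotvec(s["orientation"]).as_matrix()
    print("t",round(s["time"],2),"pos",np.round(s["eef_pos"],1),"yaw",round(np.arctan2(R[1,0],R[0,0]),3),"ydir",np.round(R[:,1],3),"q",np.round(s["q"],2),"F",np.round(s["wrist_force"],1),"M",np.round(s["moment"],3),"w",round(s["gripper_width"],1))
E
python3 - <<'E'
from h import *
stat(); print(vision.calibration("wrist"))
s=state();R=Ro.from_rotvec(s["orientation"]).as_matrix();c=vision.calibration("wrist")
print("cam in tool",np.round(R.T@(-np.array(c["R"]).T@c["t"]-s["eef_pos"]),1),"cam fwd",np.round(np.array(c["R"])[2],3))
for y in(1.27,1.27-np.pi): go([430,-55,230],y)
E
```

```text
t 0.1 pos [178.9 519.5 230.6] yaw 1.239 ydir [-0.001 -0.001 -1.   ] q [ 1.1   0.33 -0.19  1.05  0.    1.44] F [ 0.1 -0.2 -0.6] M [-0.003 -0.039  0.017] w 85.1
{'fovy': 59.4011609839743, 'cx': 314.5992408538805, 'cy': 246.85263476345358, 'R': array([[ 0.32450718,  0.94588257, -0.00112263],
       [ 0.90637652, -0.31061384,  0.28635756],
       [ 0.27051192, -0.09394261, -0.95812217]]), 't': array([-548.29639468,  -37.2064031 ,  379.31994235])}
cam in tool [  -1.1 -142.9   73.6] cam fwd [ 0.271 -0.094 -0.958]
slide [-461.4    1.2 -424.5] turn [-0.0003 -0.031  -0.0016]
slide [-461.4    1.2 -424.5] turn [ 2.5000e-03  3.1106e+00 -4.0000e-04]
```

{"name": "send_rows", "arguments": {
  "moves": [
    {"slide": [-460,0,-425],"turn": [0,-0.03,0],"jaw": 1},
    {"slide": [-460,0,-425],"turn": [0,-0.03,0],"jaw": 1},
    {"slide": [-460,0,-425],"turn": [0,-0.03,0],"jaw": 1},
    {"slide": [-460,0,-425],"turn": [0,-0.03,0],"jaw": 1},
    {"slide": [-460,0,-425],"turn": [0,-0.03,0],"jaw": 1},
    {"slide": [-460,0,-425],"turn": [0,-0.03,0],"jaw": 1},
    {"slide": [-460,0,-425],"turn": [0,-0.03,0],"jaw": 1},
    {"slide": [-460,0,-425],"turn": [0,-0.03,0],"jaw": 1},
    {"slide": [-460,0,-425],"turn": [0,-0.03,0],"jaw": 1},
    {"slide": [-460,0,-425],"turn": [0,-0.03,0],"jaw": 1},
    {"slide": [-460,0,-425],"turn": [0,-0.03,0],"jaw": 1},
    {"slide": [-460,0,-425],"turn": [0,-0.03,0],"jaw": 1},
    {"slide": [-460,0,-425],"turn": [0,-0.03,0],"jaw": 1},
    {"slide": [-460,0,-425],"turn": [0,-0.03,0],"jaw": 1},
    {"slide": [-460,0,-425],"turn": [0,-0.03,0],"jaw": 1},
    {"slide": [-460,0,-425],"turn": [0,-0.03,0],"jaw": 1}
  ]
}}

```text
time: 2.1
eef_pos: [430.9, -53.4, 231.3]
orientation: [-1.338, -0.984, 0.986]
wrist_force: [-0.4, 0.1, -1.3]
gripper_width: 85.1
```

Run:
```python
from h import *
import pickle
stat(); c=vision.calibration("wrist"); im=vision.camera("wrist")
pickle.dump(c,open("cw1.pkl","wb")); cv2.imwrite("pics/w1.png",im[:,:,::-1])
print(proj(c,np.array([492,-75,90])),proj(c,np.array([593,-115,139])))
```

```text
t 2.1 pos [430.9 -53.4 231.3] yaw 1.27 ydir [-0.    -0.001 -1.   ] q [-0.29  0.11 -0.47  0.99 -0.    0.01] F [-0.4  0.1 -1.3] M [0.021 0.008 0.039] w 85.1
[312.5 315.9] [300.4 487.1]
```

View pics/w1.png

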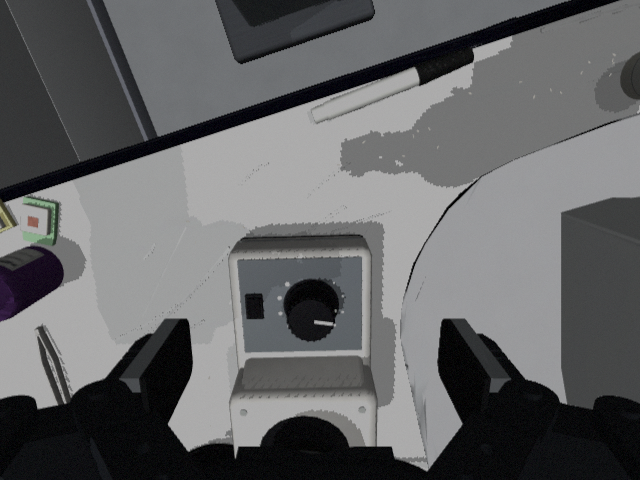

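Wrist view: knob at about (311,310) with its white index pointing to image right (≈0.9–1.1 rad from the front-left corner direction at (370,245)); deck edges run along the image columns, so the jaws are aligned with the mixer. I'll refine the knob centre by mask.

Run:
```python
from h import *
import pickle
c=pickle.load(open("cw1.pkl","rb")); im=cv2.imread("pics/w1.png"); g=cv2.cvtColor(im,cv2.COLOR_BGR2GRAY)
roi=(g[262:352,270:360]<50).astype(np.uint8); roi=cv2.morphologyEx(roi,cv2.MORPH_OPEN,np.ones((3,3)))
cs=max(cv2.findContours(roi,0,1)[0],key=cv2.contourArea); x,y,w,h=cv2.boundingRect(cs); x+=270;y+=262
print(x,y,w,h)
P=cs[:,0,:]; 
u,v=np.array([np.cos(-.3),np.sin(-.3)]),None
top=P[P[:,1]==P[:,1].min()].mean(0)+[270,262]; bot=P[P[:,1]==P[:,1].max()].mean(0)+[270,262]
print("front base",onz(c,*top,62)[:2]+20.5*u,"rear top",onz(c,*bot,90)[:2]-18*u)
l=P[P[:,0]==P[:,0].min()].mean(0)+[270,262];r=P[P[:,0]==P[:,0].max()].mean(0)+[270,262]
L,Rr=onz(c,*l,63)[:2],onz(c,*r,63)[:2];print("l/r",l,r,(L+Rr)/2,np.linalg.norm(L-Rr))
k=(g[300:340,295:345]>150); ys,xs=np.nonzero(k); pts=np.array([onz(c,a+295,b+300,90)[:2] for a,b in zip(xs,ys)])
print("line pts",len(pts),pts.mean(0)); d=np.linalg.svd(pts-pts.mean(0))[2][0]; print("dir",d,np.degrees(np.arctan2(d[1],d[0])))
go([492,-75,150],1.27); go([492,-75,65],1.27)
```

```text
284 279 55 62
front base [493.98439803 -75.35816424] rear top [493.5039432  -76.68063628]
l/r [284. 304.] [338. 303.] [493.7  -76.95] 43.39228041944788
line pts 41 [499.35609756 -67.03414634]
dir [-0.00700489 -0.99997547] -90.40135396360624
slide [ -2.3  81.3 -64.8] turn [-0.0001 -0.0004 -0.0016]
slide [ -2.1 166.3 -64.8] turn [-0.0001 -0.0004 -0.0016]
```

{"name": "send_rows", "arguments": {
  "moves": [
    {"slide": [-3,0,-67],"turn": [0,0,0],"jaw": 1},
    {"slide": [-3,20,-67],"turn": [0,0,0],"jaw": 1},
    {"slide": [-3,50,-67],"turn": [0,0,0],"jaw": 1},
    {"slide": [-3,90,-67],"turn": [0,0,0],"jaw": 1},
    {"slide": [-3,125,-67],"turn": [0,0,0],"jaw": 1},
    {"slide": [-3,150,-67],"turn": [0,0,0],"jaw": 1},
    {"slide": [-3,166,-67],"turn": [0,0,0],"jaw": 1},
    {"slide": [-3,166,-67],"turn": [0,0,0],"jaw": 1},
    {"slide": [-3,166,-67],"turn": [0,0,0],"jaw": 0.3},
    {"slide": [-3,166,-67],"turn": [0,0,0],"jaw": 0},
    {"slide": [-3,166,-67],"turn": [0,0,0],"jaw": -0.2},
    {"slide": [-3,166,-67],"turn": [0,0,0],"jaw": -0.4},
    {"slide": [-3,166,-67],"turn": [0,0,0],"jaw": -0.4},
    {"slide": [-3,166,-67],"turn": [0,0,0],"jaw": -0.4}
  ]
}}

```text
time: 3.9
eef_pos: [494.5, -76.6, 66.4]
orientation: [-1.339, -0.985, 0.985]
wrist_force: [-2.0, 0.6, 7.4]
gripper_width: 33.6
```

```bash
python3 -c "
from h import *
stat()"
```

```text
t 3.9 pos [494.5 -76.6  66.4] yaw 1.27 ydir [ 0.001 -0.002 -1.   ] q [-0.3   0.42 -0.54  0.61 -0.    0.  ] F [-2.   0.6  7.4] M [0.075 0.283 0.03 ] w 33.6
```

Gripped (33.6 mm). Turning anticlockwise in stages, watching the moment.

{"name": "send_rows", "arguments": {
  "moves": [
    {"slide": [0,0,0],"turn": [0,-0.1,0],"jaw": -0.5},
    {"slide": [0,0,0],"turn": [0,-0.2,0],"jaw": -0.5},
    {"slide": [0,0,0],"turn": [0,-0.3,0],"jaw": -0.5},
    {"slide": [0,0,0],"turn": [0,-0.4,0],"jaw": -0.5},
    {"slide": [0,0,0],"turn": [0,-0.5,0],"jaw": -0.5},
    {"slide": [0,0,0],"turn": [0,-0.6,0],"jaw": -0.5},
    {"slide": [0,0,0],"turn": [0,-0.65,0],"jaw": -0.5},
    {"slide": [0,0,0],"turn": [0,-0.65,0],"jaw": -0.5}
  ]
}}

```text
time: 4.9
eef_pos: [494.5, -77.6, 66.5]
orientation: [-1.027, -1.459, 1.464]
wrist_force: [-0.5, -4.7, -2.9]
gripper_width: 33.5
```

```bash
python3 -c "
from h import *
stat()"
```

```text
t 4.9 pos [494.5 -77.6  66.5] yaw 1.919 ydir [ 0.001 -0.004 -1.   ] q [-0.3   0.42 -0.54  0.61 -0.   -0.65] F [-0.5 -4.7 -2.9] M [-0.834  0.028  0.057] w 33.5
```

{"name": "send_rows", "arguments": {
  "moves": [
    {"slide": [0,0,0],"turn": [0,-0.05,0],"jaw": -0.5},
    {"slide": [0,0,0],"turn": [0,-0.1,0],"jaw": -0.5},
    {"slide": [0,0,0],"turn": [0,-0.15,0],"jaw": -0.5},
    {"slide": [0,0,0],"turn": [0,-0.15,0],"jaw": -0.5}
  ]
}}

```text
time: 5.4
eef_pos: [494.6, -77.9, 66.5]
orientation: [-0.935, -1.563, 1.569]
wrist_force: [1.8, -2.8, -3.4]
gripper_width: 33.4
```

```bash
python3 -c "
from h import *
stat()"
```

```text
t 5.4 pos [494.6 -77.9  66.5] yaw 2.067 ydir [ 0.001 -0.005 -1.   ] q [-0.3   0.42 -0.54  0.61 -0.   -0.8 ] F [ 1.8 -2.8 -3.4] M [-0.462 -0.071  0.029] w 33.4
```

{"name": "send_rows", "arguments": {
  "moves": [
    {"slide": [0,0,0],"turn": [0,-0.05,0],"jaw": -0.5},
    {"slide": [0,0,0],"turn": [0,-0.1,0],"jaw": -0.5},
    {"slide": [0,0,0],"turn": [0,-0.1,0],"jaw": -0.5}
  ]
}}

```text
time: 5.78
eef_pos: [494.7, -78.0, 66.5]
orientation: [-0.87, -1.63, 1.637]
wrist_force: [0.6, -2.3, -3.4]
gripper_width: 33.4
```

```bash
python3 -c "
from h import *
stat()"
```

```text
t 5.78 pos [494.7 -78.   66.5] yaw 2.166 ydir [ 0.001 -0.005 -1.   ] q [-0.3   0.42 -0.54  0.61 -0.   -0.9 ] F [ 0.6 -2.3 -3.4] M [-0.484 -0.093  0.069] w 33.4
```

{"name": "send_rows", "arguments": {
  "moves": [
    {"slide": [0,0,0],"turn": [0,-0.05,0],"jaw": -0.5},
    {"slide": [0,0,0],"turn": [0,-0.1,0],"jaw": -0.5},
    {"slide": [0,0,0],"turn": [0,-0.1,0],"jaw": -0.5}
  ]
}}

```text
time: 6.15
eef_pos: [494.8, -78.3, 66.6]
orientation: [-0.802, -1.695, 1.703]
wrist_force: [0.9, -3.0, -3.0]
gripper_width: 33.3
```

```bash
python3 -c "
from h import *
stat()"
```

```text
t 6.15 pos [494.8 -78.3  66.6] yaw 2.263 ydir [ 0.001 -0.005 -1.   ] q [-0.3   0.42 -0.54  0.61 -0.   -0.99] F [ 0.9 -3.  -3. ] M [-0.504 -0.102 -0.467] w 33.3
```

{"name": "send_rows", "arguments": {
  "moves": [
    {"slide": [0,0,0],"turn": [0,-0.05,0],"jaw": -0.5},
    {"slide": [0,0,0],"turn": [0,-0.1,0],"jaw": -0.5},
    {"slide": [0,0,0],"turn": [0,-0.1,0],"jaw": -0.5}
  ]
}}

```text
time: 6.52
eef_pos: [495.6, -77.8, 66.9]
orientation: [-0.73, -1.762, 1.767]
wrist_force: [3.7, 0.7, -1.9]
gripper_width: 33.5
```

```bash
python3 -c "
from h import *
stat()"
```

```text
t 6.53 pos [495.6 -77.8  66.9] yaw 2.361 ydir [ 0.003 -0.004 -1.   ] q [-0.3   0.42 -0.54  0.61 -0.   -1.09] F [ 3.7  0.7 -1.9] M [ 0.181 -0.652 -0.659] w 33.5
```

The moment jumped to -0.66 N m after ~0.93 rad turned: the end stop. Releasing, rising and checking the index.

{"name": "send_rows", "arguments": {
  "moves": [
    {"slide": [0,0,0],"turn": [0,0,0],"jaw": 0},
    {"slide": [0,0,0],"turn": [0,0,0],"jaw": 0.5},
    {"slide": [0,0,0],"turn": [0,0,0],"jaw": 0.7},
    {"slide": [0,-20,0],"turn": [0,0,0],"jaw": 0.7},
    {"slide": [0,-60,0],"turn": [0,0,0],"jaw": 0.7},
    {"slide": [0,-120,0],"turn": [0,0,0],"jaw": 0.7},
    {"slide": [0,-165,0],"turn": [0,0,0],"jaw": 0.7},
    {"slide": [0,-165,0],"turn": [0,0,0],"jaw": 0.7}
  ]
}}

```text
time: 7.52
eef_pos: [497.4, -77.8, 235.7]
orientation: [-0.738, -1.765, 1.768]
wrist_force: [0.3, 0.4, 0.4]
gripper_width: 72.4
```

Run:
```python
from h import *
stat()
c=vision.calibration("wrist"); im=vision.camera("wrist")[:,:,::-1]; cv2.imwrite("pics/w2.png",im)
t=vision.calibration("top"); it=vision.camera("top")[:,:,::-1]; cv2.imwrite("pics/t2.png",it)
print(proj(c,np.array([494,-77,90])),proj(t,np.array([494,-77,90])), "corner dir", [proj(c,np.array([494-15*np.cos(-.3-np.pi/4+0),-77-15*np.sin(-.3-np.pi/4),90.]))])
```

```text
t 7.53 pos [497.4 -77.8 235.7] yaw 2.361 ydir [ 0.01  -0.006 -1.   ] q [-0.3   0.23 -0.32  1.02 -0.   -1.09] F [0.3 0.4 0.4] M [0.003 0.034 0.015] w 72.4
[320.7 227.2] [346.5 242.2] corner dir [array([340.9, 233.4])]
```

View pics/w2.png

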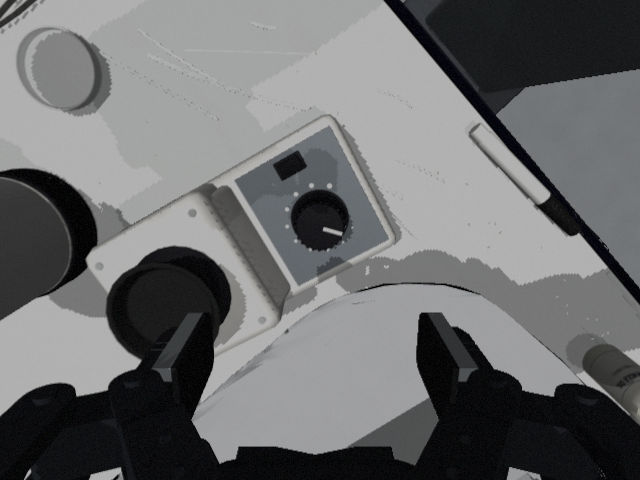

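The index points from (322,230) to (343,235), towards the deck's front-left corner (395,238), as predicted for 0. Next I'll look at the cup from straight above.

Run:
```python
from h import *
go([595,-116,250],1.27)
t=vision.calibration("top");s=vision.calibration("scene")
print("box/pot top px: pot",tri(ray(t,420,158),ray(s,156,227)))
```

```text
slide [-98.6 -17.6 -42.7] turn [ 0.0027  1.0908 -0.0048]
box/pot top px: pot [ 697.7 -241.1  157.9]
```

{"name": "send_rows", "arguments": {
  "moves": [
    {"slide": [-50,-17,-20],"turn": [0,0.18,0],"jaw": 0.9},
    {"slide": [-99,-17,-43],"turn": [0,0.36,0],"jaw": 0.9},
    {"slide": [-99,-17,-43],"turn": [0,0.54,0],"jaw": 0.9},
    {"slide": [-99,-17,-43],"turn": [0,0.72,0],"jaw": 0.9},
    {"slide": [-99,-17,-43],"turn": [0,0.9,0],"jaw": 0.9},
    {"slide": [-99,-17,-43],"turn": [0.003,1.09,-0.005],"jaw": 0.9},
    {"slide": [-99,-17,-43],"turn": [0.003,1.09,-0.005],"jaw": 0.9},
    {"slide": [-99,-17,-43],"turn": [0.003,1.09,-0.005],"jaw": 0.9}
  ]
}}

```text
time: 8.62
eef_pos: [594.9, -115.9, 248.2]
orientation: [-1.333, -0.986, 0.988]
wrist_force: [-0.2, -0.3, 0.4]
gripper_width: 80.9
```

Run:
```python
from h import *
import pickle
stat()
c=vision.calibration("wrist"); im=vision.camera("wrist")[:,:,::-1]; cv2.imwrite("pics/w3.png",im); pickle.dump(c,open("cw3.pkl","wb"))
print(proj(c,np.array([595,-116,139.5])),proj(c,np.array([595,-116,127.5])))
a=im[130:370,190:450].astype(np.float32); a=np.clip(a*2.2,0,255).astype(np.uint8)
cv2.imwrite("pics/w3c.png",np.hstack([cv2.resize(im,(427,320)),cv2.resize(a,(347,320))]))
```

```text
t 8.62 pos [ 594.9 -115.9  248.2] yaw 1.273 ydir [-0.002  0.001 -1.   ] q [-0.31  0.42 -0.    1.15 -0.   -0.02] F [-0.2 -0.3  0.4] M [-0.016 -0.001  0.042] w 80.9
[315.9 245. ] [315.9 239.8]
```

View pics/w3c.png

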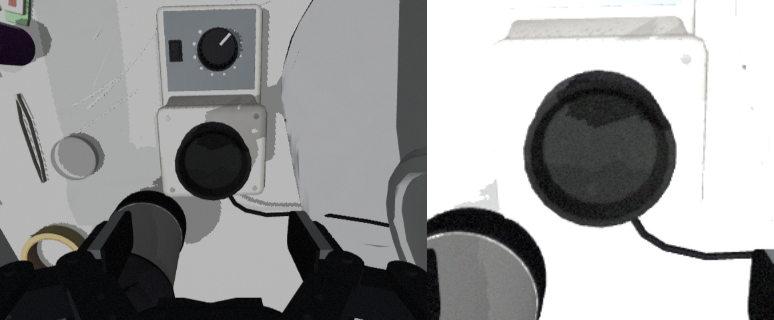

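The cup is seen nearly face-on at about (319,241), with the knob index again on the front-left diagonal. Fitting the outer outline and the inner floor disc.

Run:
```python
from h import *
import pickle
c=pickle.load(open("cw3.pkl","rb")); g=cv2.cvtColor(cv2.imread("pics/w3.png"),cv2.COLOR_BGR2GRAY)
def big(m,fl=0):
    m=cv2.morphologyEx(m.astype(np.uint8),cv2.MORPH_OPEN,np.ones((7,7)))
    n,l,st,ce=cv2.connectedComponentsWithStats(m); k=l[241,319]; m=(l==k).astype(np.uint8)
    C=max(cv2.findContours(m,0,1)[0],key=cv2.contourArea); return cv2.convexHull(C)
print(g[241,255:385:4]); print(g[170:310:4,319])
for th in(45,60,80):
    h=big(g<th); e=cv2.fitEllipse(h); print(th,np.round(e[0],1),np.round(e[1],1),"z139.5",onz(c,*e[0],139.5),"size mm",np.array(e[1])/K(c)*(np.array(c["R"])@[595,-116,139.5]+c["t"])[2])
```

```text
[183 184  25  21  10   4  28  28  29  29  26  28  30  26  26  30  30  31
  28  28  29  26  33  28  30  29  30  19  17  25  31 134 180]
[139 142 143  92  19  15  16   5  16  11  16  15  16  18  25  29  29  27
  29  30  26  28  24  20  19  26  25  24  21  13   4  17  26 124 124]
45 [318.9 242.1] [113.  117.2] z139.5 [ 593.7 -113.7  139.5] size mm [70.38500713 73.00790259]
60 [319.1 242.1] [113.1 117.4] z139.5 [ 593.8 -113.6  139.5] size mm [70.46809458 73.17927848]
80 [319.1 242. ] [113.8 117.8] z139.5 [ 593.7 -113.5  139.5] size mm [70.88401676 73.43401756]
```

Run:
```python
from h import *
t=vision.calibration("top");s=vision.calibration("scene")
print(onz(t,443,282,92),onz(s,226,155,92))
go([405,-315,240],0)
```

```text
[ 408.  -316.4   92. ] [ 414.3 -309.5   92. ]
slide [-246.     8.7  123.2] turn [-1.5000e-03  1.2729e+00 -1.2000e-03]
```

{"name": "send_rows", "arguments": {
  "moves": [
    {"slide": [-62,4,30],"turn": [0,0.18,0],"jaw": 1},
    {"slide": [-124,8,61],"turn": [0,0.36,0],"jaw": 1},
    {"slide": [-180,8,92],"turn": [0,0.54,0],"jaw": 1},
    {"slide": [-246,8,123],"turn": [0,0.72,0],"jaw": 1},
    {"slide": [-246,8,123],"turn": [0,0.9,0],"jaw": 1},
    {"slide": [-246,8,123],"turn": [0,1.08,0],"jaw": 1},
    {"slide": [-246,8,123],"turn": [0,1.27,0],"jaw": 1},
    {"slide": [-246,8,123],"turn": [0,1.27,0],"jaw": 1},
    {"slide": [-246,8,123],"turn": [0,1.27,0],"jaw": 1}
  ]
}}

```text
time: 9.8
eef_pos: [405.3, -314.9, 240.7]
orientation: [-1.57, -0.004, 0.006]
wrist_force: [-0.8, -0.1, 0.6]
gripper_width: 85.7
```

Run:
```python
from h import *
import pickle
stat()
c=vision.calibration("wrist"); im=vision.camera("wrist")[:,:,::-1]; cv2.imwrite("pics/w4.png",im); pickle.dump(c,open("cw4.pkl","wb"))
for z in(0,92): print(proj(c,np.array([408,-316,z])))
```

```text
t 9.8 pos [ 405.3 -314.9  240.7] yaw 0.006 ydir [-0.002  0.    -1.   ] q [-0.8   0.25 -0.27  1.05 -0.    0.76] F [-0.8 -0.1  0.6] M [-0.003 -0.03  -0.041] w 85.7
[318.9 204.1]
[320.  228.4]
```

View pics/w4.png

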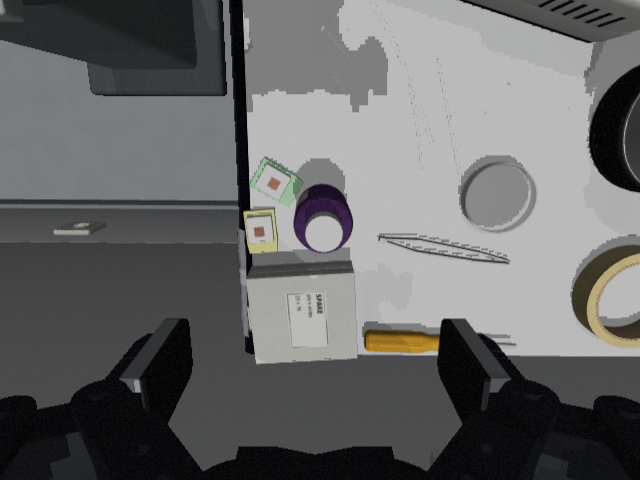

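The wrist view shows the purple bottle, cap at (323,233), with slide packs at (275,180) and (261,232), a box from row 265 down and the dish at (499,196) — all low or clear of the jaws.

Run:
```python
from h import *
import pickle
c=pickle.load(open("cw4.pkl","rb")); im=cv2.imread("pics/w4.png"); h=cv2.cvtColor(im,cv2.COLOR_BGR2HSV)
m=((h[:,:,0]>120)&(h[:,:,0]<165)&(h[:,:,1]>90)).astype(np.uint8); m[:150]=0;m[270:]=0
C=max(cv2.findContours(cv2.morphologyEx(m,cv2.MORPH_OPEN,np.ones((3,3))),0,1)[0],key=cv2.contourArea);x,y,w,hh=cv2.boundingRect(C);print("purple",x,y,w,hh)
g=cv2.cvtColor(im,cv2.COLOR_BGR2GRAY); k=(g>150).astype(np.uint8); k[:,:298]=0;k[:,348:]=0;k[:205]=0;k[258:]=0
C=max(cv2.findContours(k,0,1)[0],key=cv2.contourArea);e=cv2.fitEllipse(cv2.convexHull(C));print("cap",e)
p=onz(c,*e[0],92);print(p)
for z in(70,0):
  a,b=onz(c,x,y+hh*.5,z),onz(c,x+w-1,y+hh*.5,z);print(z,"x mid",(a+b)/2,"w",b[0]-a[0])
print("front base y+23.5:",onz(c,x+w/2,y,0))
go([p[0],p[1],31],0)
```

```text
purple 295 185 58 60
cap ((323.4662780761719, 233.45533752441406), (35.3843994140625, 36.77865982055664), 87.83102416992188)
[ 410.5 -319.7   92. ]
70 x mid [ 410.85 -311.     70.  ] w 43.30000000000001
0 x mid [ 412.4 -326.2    0. ] w 53.0
front base y+23.5: [ 412.4 -298.3    0. ]
slide [  5.5 209.7  -4.9] turn [-0.0004  0.0057 -0.0017]
```

{"name": "send_rows", "arguments": {
  "moves": [
    {"slide": [6,30,-5.5],"turn": [0,0,0],"jaw": 1},
    {"slide": [6,80,-5.5],"turn": [0,0,0],"jaw": 1},
    {"slide": [6,120,-5.5],"turn": [0,0,0],"jaw": 1},
    {"slide": [6,160,-5.5],"turn": [0,0,0],"jaw": 1},
    {"slide": [6,190,-5.5],"turn": [0,0,0],"jaw": 1},
    {"slide": [6,208,-5.5],"turn": [0,0,0],"jaw": 1},
    {"slide": [6,208,-5.5],"turn": [0,0,0],"jaw": 1},
    {"slide": [6,208,-5.5],"turn": [0,0,0],"jaw": 0.6},
    {"slide": [6,208,-5.5],"turn": [0,0,0],"jaw": 0.3},
    {"slide": [6,208,-5.5],"turn": [0,0,0],"jaw": 0.15},
    {"slide": [6,208,-5.5],"turn": [0,0,0],"jaw": 0},
    {"slide": [6,208,-5.5],"turn": [0,0,0],"jaw": -0.2},
    {"slide": [6,208,-5.5],"turn": [0,0,0],"jaw": -0.2},
    {"slide": [6,208,-5.5],"turn": [0,0,0],"jaw": -0.2}
  ]
}}

```text
time: 11.6
eef_pos: [411.6, -320.8, 33.7]
orientation: [-1.572, -0.004, 0.005]
wrist_force: [-0.4, 0.6, 5.7]
gripper_width: 45.9
```

Run:
```python
from h import *
stat()
```

```text
t 11.6 pos [ 411.6 -320.8   33.7] yaw 0.006 ydir [-0.    -0.001 -1.   ] q [-0.8   0.5  -0.51  0.56 -0.    0.76] F [-0.4  0.6  5.7] M [ 0.149  0.166 -0.031] w 45.9
```

Gripped at 45.9 mm, with the foot 33.7 mm below the TCP, so cup contact is expected at TCP z≈161 and half press at ≈156. Lifting.

{"name": "send_rows", "arguments": {
  "moves": [
    {"slide": [0,-10,0],"turn": [0,0,0],"jaw": -0.2},
    {"slide": [0,-40,0],"turn": [0,0,0],"jaw": -0.2},
    {"slide": [0,-90,0],"turn": [0,0,0],"jaw": -0.2},
    {"slide": [0,-140,0],"turn": [0,0,0],"jaw": -0.2},
    {"slide": [0,-180,0],"turn": [0,0,0],"jaw": -0.2},
    {"slide": [0,-200,0],"turn": [0,0,0],"jaw": -0.2},
    {"slide": [0,-200,0],"turn": [0,0,0],"jaw": -0.2},
    {"slide": [0,-200,0],"turn": [0,0,0],"jaw": -0.2}
  ]
}}

```text
time: 12.6
eef_pos: [411.1, -320.1, 232.8]
orientation: [-1.57, -0.003, 0.006]
wrist_force: [-0.5, 0.0, -1.1]
gripper_width: 46.2
```

Run:
```python
from h import *
stat()
go([594.8,-114.5,220],1.27)
```

```text
t 12.6 pos [ 411.1 -320.1  232.8] yaw 0.006 ydir [-0.001  0.    -1.   ] q [-0.8   0.27 -0.26  1.04 -0.    0.76] F [-0.5  0.  -1.1] M [ 0.034 -0.032 -0.027] w 46.2
slide [184.9  12.5 204.5] turn [-1.2000e-03 -1.2642e+00 -1.1000e-03]
```

{"name": "send_rows", "arguments": {
  "moves": [
    {"slide": [20,0,22],"turn": [0,-0.14,0],"jaw": -0.2},
    {"slide": [50,0,55],"turn": [0,-0.28,0],"jaw": -0.2},
    {"slide": [80,0,88],"turn": [0,-0.42,0],"jaw": -0.2},
    {"slide": [110,0,122],"turn": [0,-0.56,0],"jaw": -0.2},
    {"slide": [140,0,155],"turn": [0,-0.7,0],"jaw": -0.2},
    {"slide": [165,0,182],"turn": [0,-0.84,0],"jaw": -0.2},
    {"slide": [180,0,199],"turn": [0,-0.98,0],"jaw": -0.2},
    {"slide": [185,0,204.5],"turn": [0,-1.12,0],"jaw": -0.2},
    {"slide": [185,6,204.5],"turn": [0,-1.26,0],"jaw": -0.2},
    {"slide": [185,12,204.5],"turn": [0,-1.264,0],"jaw": -0.2},
    {"slide": [185,12,204.5],"turn": [0,-1.264,0],"jaw": -0.2},
    {"slide": [185,12,204.5],"turn": [0,-1.264,0],"jaw": -0.2}
  ]
}}

```text
time: 14.1
eef_pos: [594.7, -114.7, 220.3]
orientation: [-1.336, -0.982, 0.985]
wrist_force: [0.1, 0.0, -1.1]
gripper_width: 45.5
```

Run:
```python
from h import *
import pickle
stat(); go([594.8,-114.5,172],1.27)
c=vision.calibration("wrist"); im=vision.camera("wrist")[:,:,::-1]; cv2.imwrite("pics/w5.png",im); pickle.dump(c,open("cw5.pkl","wb"))
s=vision.camera("scene")[:,:,::-1]; a=cv2.resize(s[120:300,180:330],None,fx=2.5,fy=2.5)
cv2.imwrite("pics/v5.png",np.hstack([im[0:450,150:550],a]))
print(proj(c,np.array([594.8,-114.5,139.5])),proj(c,np.array([594.8,-114.5,186])))
```

```text
t 14.1 pos [ 594.7 -114.7  220.3] yaw 1.269 ydir [-0.002  0.    -1.   ] q [-0.31  0.44 -0.05  1.08 -0.   -0.01] F [ 0.1  0.  -1.1] M [-0.017 -0.005 -0.053] w 45.5
slide [ 0.2 48.3 -0.1] turn [-0.002  -0.0015 -0.0001]
[316.5 258.8] [317.  290.7]
```

View pics/v5.png

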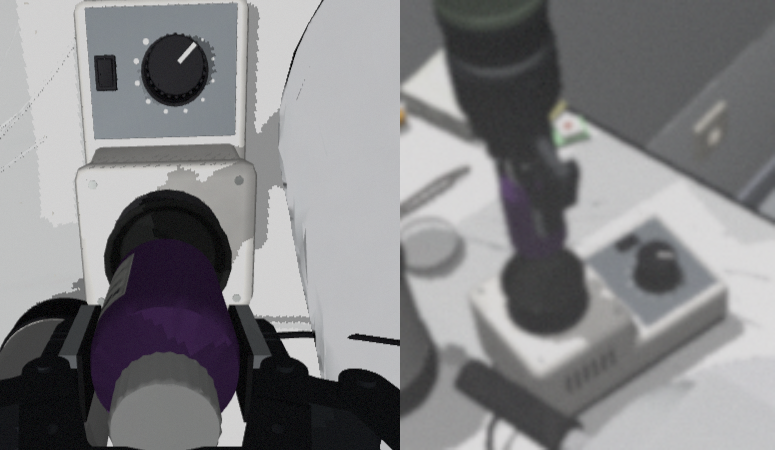

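The bottle hangs upright over the cup; the knob index is still on the front-left diagonal. The bottle appears ~3 px left of the cup centre, so I'll measure that relative offset.

Run:
```python
from h import *
import pickle
c=pickle.load(open("cw5.pkl","rb")); im=cv2.imread("pics/w5.png"); h=cv2.cvtColor(im,cv2.COLOR_BGR2HSV); g=h[:,:,2]
R=Ro.from_euler("z",0).as_matrix(); p=np.array([594.7,-114.7,220.3]); xt=np.array([np.cos(1.269),np.sin(1.269)]); zt=np.array([-xt[1],xt[0]])
rel=lambda P:np.round([(P[:2]-p[:2])@xt,(P[:2]-p[:2])@zt],1)
pu=(h[:,:,0]>120)&(h[:,:,0]<165)&(h[:,:,1]>90)
for r in(246,255,265,280,300,330,345): 
    x=np.nonzero(pu[r,230:410])[0]+230
    print("purple row",r,(x.min(),x.max(),(x.min()+x.max())/2) if len(x) else None)
for r in(215,225,235,245,255):
    x=np.nonzero(g[r,230:400]<60)[0]+230; q=np.nonzero((g[r,230:400]<60)|pu[r,230:400])[0]+230; print("cup row",r,q.min(),q.max(),(q.min()+q.max())/2)
# cup outline ellipse: circle dia 70-73 at rim
pts=[]
for r in range(192,275,2):
    q=np.nonzero((g[r,230:400]<60)|pu[r,230:400])[0]+230
    if len(q)>10: pts+=[onz(c,q.min(),r,139.5)[:2],onz(c,q.max(),r,139.5)[:2]]
pts=np.array(pts); A=np.c_[2*pts,np.ones(len(pts))]; s=np.linalg.lstsq(A,(pts**2).sum(1),rcond=None)[0]
print("cup c",s[:2],"r",np.sqrt(s[2]+s[:2]@s[:2]),"rel tool x,z",rel(s[:2]))
top=np.argwhere(pu[:,290:340]).min(0)[0]; print("purple top row",top,"foot near edge rel",rel(onz(c,315,top,186.6)), "expect z +23.5")
```

```text
purple row 246 (np.int64(287), np.int64(343), np.float64(315.0))
purple row 255 (np.int64(276), np.int64(354), np.float64(315.0))
purple row 265 (np.int64(268), np.int64(361), np.float64(314.5))
purple row 280 (np.int64(279), np.int64(367), np.float64(323.0))
purple row 300 (np.int64(267), np.int64(373), np.float64(320.0))
purple row 330 (np.int64(239), np.int64(383), np.float64(311.0))
purple row 345 (np.int64(232), np.int64(393), np.float64(312.5))
cup row 215 271 364 317.5
cup row 225 266 369 317.5
cup row 235 260 376 318.0
cup row 245 257 378 317.5
cup row 255 255 381 318.0
cup c [ 593.23809266 -113.37277074] r 34.812890696824695 rel tool x,z [0.8 1.8]
purple top row 56 foot near edge rel [-0.8 97.8] expect z +23.5
```

Run:
```python
from h import *
import pickle
c=pickle.load(open("cw5.pkl","rb")); im=cv2.imread("pics/w5.png"); h=cv2.cvtColor(im,cv2.COLOR_BGR2HSV)
p=np.array([594.7,-114.7]); xt=np.array([np.cos(1.269),np.sin(1.269)]); zt=np.array([-xt[1],xt[0]])
rel=lambda P:np.round([(P[:2]-p)@xt,(P[:2]-p)@zt],1)
pu=(h[:,:,0]>120)&(h[:,:,0]<165)&(h[:,:,1]>90); print([ (r,int(pu[r,300:330].sum())) for r in range(232,246)])
pts=[]
for r in range(241,262):
    x=np.nonzero(pu[r,255:380])[0]+255
    if len(x)>20: pts+=[onz(c,x.min(),r,186.6)[:2],onz(c,x.max(),r,186.6)[:2]]
pts=np.array(pts); s=np.linalg.lstsq(np.c_[2*pts,np.ones(len(pts))],(pts**2).sum(1),rcond=None)[0]
print("foot",s[:2],"r",np.sqrt(s[2]+s[:2]@s[:2]),rel(s[:2]))
for r in(238,239,240): print(rel(onz(c,315,r,186.6)))
```

```text
[(232, 0), (233, 0), (234, 0), (235, 0), (236, 0), (237, 0), (238, 1), (239, 16), (240, 27), (241, 30), (242, 30), (243, 30), (244, 30), (245, 30)]
foot [ 597.57897902 -115.21221336] r 28.31291008657178 [ 0.4 -2.9]
[-0.7 24.9]
[-0.7 24.5]
[-0.7 24.1]
```

Cup relative to bottle: +1.6 mm in tool x, ≈0–1 mm in tool z. I'll correct by +1.3 mm and descend, slowly near contact (z≈161).

{"name": "send_rows", "arguments": {
  "moves": [
    {"slide": [1.3,10,0.3],"turn": [0,0,0],"jaw": -0.2},
    {"slide": [1.3,25,0.3],"turn": [0,0,0],"jaw": -0.2},
    {"slide": [1.3,40,0.3],"turn": [0,0,0],"jaw": -0.2},
    {"slide": [1.3,50,0.3],"turn": [0,0,0],"jaw": -0.2},
    {"slide": [1.3,54,0.3],"turn": [0,0,0],"jaw": -0.2},
    {"slide": [1.3,56,0.3],"turn": [0,0,0],"jaw": -0.2},
    {"slide": [1.3,56,0.3],"turn": [0,0,0],"jaw": -0.2}
  ]
}}

```text
time: 15.08
eef_pos: [595.2, -113.4, 165.0]
orientation: [-1.337, -0.984, 0.984]
wrist_force: [-1.2, -0.2, -0.1]
gripper_width: 46.1
```

Run:
```python
from h import *
stat()
```

```text
t 15.07 pos [ 595.2 -113.4  165. ] yaw 1.269 ydir [-0.001  0.    -1.   ] q [-0.31  0.48 -0.14  0.96 -0.   -0.01] F [-1.2 -0.2 -0.1] M [-0.017 -0.043 -0.014] w 46.1
```

{"name": "send_rows", "arguments": {
  "moves": [
    {"slide": [0,1,0],"turn": [0,0,0],"jaw": -0.2},
    {"slide": [0,2,0],"turn": [0,0,0],"jaw": -0.2},
    {"slide": [0,2,0],"turn": [0,0,0],"jaw": -0.2}
  ]
}}

```text
time: 15.45
eef_pos: [595.2, -113.5, 163.0]
orientation: [-1.337, -0.984, 0.984]
wrist_force: [-0.4, 0.5, -0.4]
gripper_width: 45.4
```

Run:
```python
from h import *
stat()
```

```text
t 15.45 pos [ 595.2 -113.5  163. ] yaw 1.269 ydir [-0.001 -0.    -1.   ] q [-0.31  0.48 -0.14  0.95 -0.   -0.01] F [-0.4  0.5 -0.4] M [ 0.003 -0.025 -0.036] w 45.4
```

Baseline Fz in hand is about -1 to -0.4 N. Continuing in 2 mm steps.

{"name": "send_rows", "arguments": {
  "moves": [
    {"slide": [0,1,0],"turn": [0,0,0],"jaw": -0.2},
    {"slide": [0,2,0],"turn": [0,0,0],"jaw": -0.2},
    {"slide": [0,2,0],"turn": [0,0,0],"jaw": -0.2}
  ]
}}

```text
time: 15.82
eef_pos: [595.3, -113.5, 161.2]
orientation: [-1.337, -0.984, 0.984]
wrist_force: [-0.5, 0.1, 1.4]
gripper_width: 45.9
```

Run:
```python
from h import *
stat()
```

```text
t 15.82 pos [ 595.3 -113.5  161.2] yaw 1.269 ydir [-0. -0. -1.] q [-0.31  0.48 -0.14  0.95 -0.   -0.01] F [-0.5  0.1  1.4] M [0.073 0.141 0.017] w 45.9
```

{"name": "send_rows", "arguments": {
  "moves": [
    {"slide": [0,1,0],"turn": [0,0,0],"jaw": -0.2},
    {"slide": [0,2,0],"turn": [0,0,0],"jaw": -0.2},
    {"slide": [0,2,0],"turn": [0,0,0],"jaw": -0.2}
  ]
}}

```text
time: 16.2
eef_pos: [595.3, -113.5, 159.4]
orientation: [-1.337, -0.984, 0.984]
wrist_force: [-1.5, 0.0, 2.9]
gripper_width: 45.6
```

Run:
```python
from h import *
stat()
```

```text
t 16.2 pos [ 595.3 -113.5  159.4] yaw 1.269 ydir [-0. -0. -1.] q [-0.31  0.48 -0.15  0.94 -0.   -0.01] F [-1.5  0.   2.9] M [ 0.06   0.251 -0.03 ] w 45.6
```

Contact is at z≈161 as predicted (3.6 N net gives ~1.6 mm). Going to ≈156.

{"name": "send_rows", "arguments": {
  "moves": [
    {"slide": [0,1,0],"turn": [0,0,0],"jaw": -0.2},
    {"slide": [0,2,0],"turn": [0,0,0],"jaw": -0.2},
    {"slide": [0,3,0],"turn": [0,0,0],"jaw": -0.2},
    {"slide": [0,3.5,0],"turn": [0,0,0],"jaw": -0.2},
    {"slide": [0,3.5,0],"turn": [0,0,0],"jaw": -0.2},
    {"slide": [0,3.5,0],"turn": [0,0,0],"jaw": -0.2}
  ]
}}

```text
time: 16.95
eef_pos: [595.3, -113.5, 156.2]
orientation: [-1.337, -0.984, 0.984]
wrist_force: [-2.2, 1.3, 5.6]
gripper_width: 46.1
```

Run:
```python
from h import *
F=[]
for i in range(6):
    im=vision.camera("wrist"); F.append(state()["wrist_force"])
print(np.round(np.mean(F,0),2),np.round(np.std(F,0),2)); stat()
s=vision.camera("scene")[:,:,::-1]; a=cv2.resize(s[120:300,180:330],None,fx=2.5,fy=2.5)
cv2.imwrite("pics/v6.png",np.hstack([im[0:450,150:550,::-1],a]))
```

```text
[-2.28  0.93  6.22] [0.54 0.3  0.52]
t 17.25 pos [ 595.3 -113.5  156.2] yaw 1.269 ydir [-0. -0. -1.] q [-0.31  0.48 -0.15  0.94 -0.   -0.01] F [-2.2  1.4  6.3] M [0.135 0.571 0.057] w 46.1
```

View pics/v6.png

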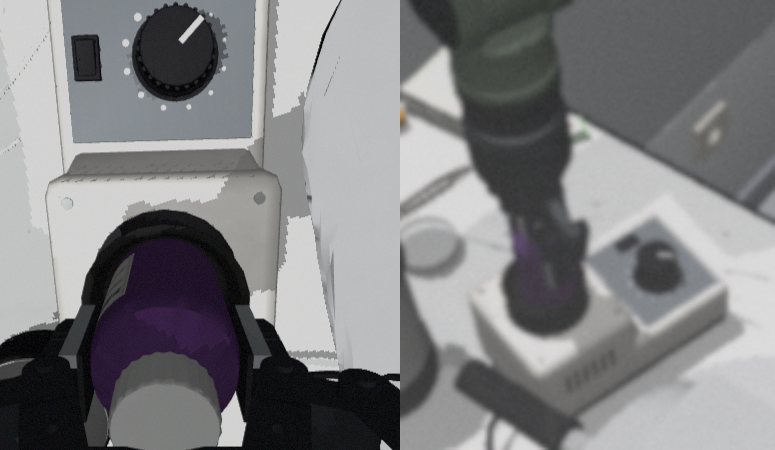

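```bash
python3 -c "
from h import *
stat(); print(job.close_job())"
```

```text
t 17.3 pos [ 595.3 -113.5  156.2] yaw 1.269 ydir [-0. -0. -1.] q [-0.31  0.48 -0.15  0.94 -0.   -0.01] F [-1.9  0.3  6. ] M [ 0.1    0.55  -0.027] w 46.0
the job is handed in; nothing more can be done
None
```

The job is done and handed in at 17.3 s. The gripper is still holding the stain bottle and keeping the cup pressed about half way.

- **Knob:** I turned it anticlockwise by about 0.93 rad until it met the end stop, where the turning moment jumped to about 0.66 N m. Three later wrist pictures show its white line pointing to the deck's front-left corner, as it should at 0.
- **Bottle:** I took the purple one, the shorter and wider of the two, and set it upright in the cup. It touched the cup floor at TCP z of about 161 mm, matching the 161.2 mm predicted.
- **Press:** The last TCP height was 156.2 mm, about 5 mm down. The net force was about 6.9 N, against 7 N expected at half way.
- **Disagreements:** Two estimates of the cup's centre differed by 2–3 mm, so I lined the bottle up against the cup in the wrist picture. A sideways force of about 2 N remains, so the bottle may be lightly touching the cup wall.
- **Not checked:** I did not touch the other small bottle, the timer or the dish. I did not take a final picture to confirm that the other bottle and the timer had not moved.

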